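# Set the oblong brass bases on their mounting boards

## Task

Among the loose brass castings are three oblong stepped statue bases, the longest one tight between two steel blocks (nudge it out along the passage to make room for the fingers). Set each of them, upright, on the dark wooden board of its own size - longest on longest, middle on middle, shortest on shortest - centred and lying along the board so that an even margin of wood shows all round. Set them down without dropping them, and leave the round, square and bell castings where they stand.

Things in the scene. Friction and masses are not known exactly. Their poses are not given: they have to be found in the camera images.
- base_long: the longest of three oblong stepped brass statue bases, loose: 100 long (its x) x 36 wide (its y) x 26 mm high, about 500 g; foot and top plate of that size, narrower waist between; grip across the 36 mm. Origin: centre of its underside. Starts in the passage between the steel blocks, x along theirs, 4 mm free each side, its ends 10 mm out; pushed on an end it slides out either way.
- base_mid: the middle of three oblong stepped brass statue bases, loose: 76 long (its x) x 36 wide (its y) x 26 mm high, about 380 g; foot and top plate of that size, narrower waist between; grip across the 36 mm. Origin: centre of its underside. Stands on the bench among the other castings, at any yaw.
- base_short: the shortest of three oblong stepped brass statue bases, loose: 52 long (its x) x 36 wide (its y) x 26 mm high, about 260 g; foot and top plate of that size, narrower waist between; grip across the 36 mm. Origin: centre of its underside. Stands on the bench among the other castings, at any yaw.
- board_long: the longest of three dark wooden mounting boards, fixed to the bench: 130 long (its x) x 66 wide (its y) x 18 mm thick, flat plain top. Origin: centre of its underside (on the bench), so its top is 18 mm above it.
- board_mid: the middle-sized of three dark wooden mounting boards, fixed to the bench: 106 long (its x) x 66 wide (its y) x 18 mm thick, flat plain top. Origin: centre of its underside (on the bench), so its top is 18 mm above it.
- board_short: the shortest of three dark wooden mounting boards, fixed to the bench: 82 long (its x) x 66 wide (its y) x 18 mm thick, flat plain top. Origin: centre of its underside (on the bench), so its top is 18 mm above it.
- blocks: a pair of dark steel bench blocks, fixed to the bench: each 80 long (x) x 26 wide x 34 mm high, side by side with a 44 mm wide passage between them that runs along x and is open at both ends and above; the bench is its floor. Origin: on the bench, in the middle of the passage.
- lotus: not wanted: a round waisted brass casting, 60 mm across, 30 mm high, loose on the bench. Origin: centre of its underside.
- square: not wanted: a square stepped brass casting, foot 54 x 54 x 12 mm, top 40 x 40 mm, 26 mm high in all, loose on the bench. Origin: centre of its underside.
- bell: not wanted: a small brass bell with a knob on top, 48 mm across, 54 mm high, loose on the bench. Origin: centre of its underside.

How it is judged (in metres and radians):
At the end, for the whole second after the job is handed in: Each oblong base stands upright (within 0.1 rad) on the top of the board of its own size, its centre within 13 mm of the board's centre and its long axis within 0.2 rad of the board's, either way round, released and at rest (horizontal distance between base_long and board_long below 0.013 m and angle between the x axis of base_long and the x axis of board_long, either way round below 0.2 rad and z of base_long in the frame of board_long between 0.014 and 0.022 m and angle between each of base_long, base_mid, base_short's own z axis and vertical below 0.1 rad and linear speed of each of base_long, base_mid, base_short below 0.02 m/s and angular speed of each of base_long, base_mid, base_short below 0.2 rad/s and contact force between each of base_long, base_mid, base_short and the fingers below 0.05 N and horizontal distance between base_mid and board_mid below 0.013 m and angle between the x axis of base_mid and the x axis of board_mid, either way round below 0.2 rad and z of base_mid in the frame of board_mid between 0.014 and 0.022 m and horizontal distance between base_short and board_short below 0.013 m and angle between the x axis of base_short and the x axis of board_short, either way round below 0.2 rad and z of base_short in the frame of board_short between 0.014 and 0.022 m); the robot touches nothing.
It fails at once if an oblong base is dropped: it falls free from more than about 30 mm ((linear speed of base_long above 0.77 m/s and contact force between base_long and the fingers below 0.05 N) or (linear speed of base_mid above 0.77 m/s and contact force between base_mid and the fingers below 0.05 N) or (linear speed of base_short above 0.77 m/s and contact force between base_short and the fingers below 0.05 N)).
It fails at once if the round, square or bell casting is moved more than 30 mm or tipped over ((distance of lotus from where it was at the start of the episode above 0.03 m or angle between lotus's own z axis and vertical above 0.5 rad) or (distance of square from where it was at the start of the episode above 0.03 m or angle between square's own z axis and vertical above 0.5 rad) or (distance of bell from where it was at the start of the episode above 0.03 m or angle between bell's own z axis and vertical above 0.5 rad)).
It also fails if it takes over 136 s, if anything falls off the work surface, if the arm or the gripper's body presses on something with over 40 N, if the wrist force passes 120 N, or if a joint passes its speed limit or range.

## Robot

A 6-joint arm with a two-finger parallel gripper is mounted at the origin on the work surface. World frame = base frame: x ahead of the robot, y to its left, z up, the work surface at z = 0. Lengths are in mm, angles in rad, forces in N, time in s.
With the tool pointing down it reaches from about 300 to 875 mm from the base axis. Payload 6.4 kg.
Tool frame: the origin (TCP) lies on the centre line of the jaws, within the pads' length; the fingertips stand bot.tip_reach ahead of it and the grasp point (between the pads) lies 11 mm behind it (bot.tip_reach is the distance from the TCP to the fingertips, in mm); z points along the fingers, y is the line along which they close (so a half turn about z gives the same grasp; the last joint's range is limited). The gripper opens to 88 mm and grips with 3 to 60 N. Pads are 18 mm wide; open, the fingers measure 123 mm over their backs; the gripper's body (75 mm by 187 mm) begins 45 mm behind the grasp point.
Start: joints at [1.12, 0.181, 1.607, -0, 1.354, -0.206], TCP at [139.346, 557.875, 246.714] pointing down, gripper open.
Joint ranges: [-2.99, 2.99], [-0.89, 2.07], [0.3, 2.58], [-1.14, 4.28], [0, 2.63], [-3.12, 3.12]. Speed limits (rad/s): [2.57, 2.57, 3.01, 3.14, 3.14, 3.14].

## Interface

Orientations are given as a unit quaternion [w, x, y, z].
In Python, from plant import bot gives the robot as it stands. Calls block until the motion is done:
- bot.goto(position, orientation): joint-space move of the TCP to a pose.
- bot.servo_line(position, max_speed=150, attitude=None): straight line of the TCP; attitude=None keeps the orientation; max_speed is the mean speed in mm/s.
- bot.set_joints(angles): joint-space move.
- bot.command_gripper(opening, grip_force=None): finger opening in mm; grip_force is the grip in N (None keeps the last); returns when the fingers have stopped.
- bot.pause(seconds).
- bot.solve_ik(position, orientation): joint angles nearest the present ones, or None.
- bot.snapshot(name): name is "scene" or "top" or "wrist"; returns a dict with "image" (480x640x3 uint8, red, green, blue), "camera_matrix" (3x3 intrinsics, pixels), "rvec" (rotation vector, rad) and "tvec" (3), from world to camera coordinates, as OpenCV has them. Camera axes: x right, y down, z forward; pixel columns grow to the right and rows downward; lengths in mm; the calibration is good to about 2 mm. The wrist camera is an equidistant fisheye: a pixel r from the principal point sees the ray r / f radians off the axis. A picture is of the moment at which its call begins. There is no depth.
A pose or a line that the arm cannot do raises bot.Unreachable and nothing moves.
- bot.finish_job(): hands the job in; it is judged then, once.
Readings, each from a call of its own:
- bot.read_time(): time.
- bot.read_joint_positions(): joint angles.
- bot.read_joint_velocities(): joint speeds.
- bot.read_joint_efforts(): joint torques, N m.
- bot.read_tcp_pos(): TCP position.
- bot.read_eef_rot(): TCP orientation.
- bot.read_force(): force on the tool from outside, world axes, zero at the start.
- bot.read_torque(): the same for the moment, N m.
- bot.read_gripper_width(): finger opening in mm.
- bot.read_grip_force(): force on a finger pad.
Only numpy, scipy, OpenCV 4.12 (cv2) and the standard library are available. Lean on these libraries where they do the work, as an engineer would, in place of code of your own. Each camera call takes 0.05 s, during which the arm holds its last target. There are 200 camera calls.

## Working session

There is one attempt and no reset: what is moved stays moved. The work goes in short steps, each a Python script; the robot and the scene stay as the last script left them, time stands still between calls to the robot, and variables do not carry over. Pictures are saved under pics/ and viewed, at most 14 in all, crops included, and the job is handed in when it is done.

```bash
ls; mkdir -p pics; python3 - <<'E'
from plant import bot
import cv2,numpy as np
print(bot.tip_reach,bot.read_time(),bot.read_eef_rot(),bot.read_gripper_width())
for n in("top","scene"):
    s=bot.snapshot(n);cv2.imwrite(f"pics/{n}0.png",s["image"][:,:,::-1])
    R=cv2.Rodrigues(s["rvec"])[0];print(n,s["camera_matrix"].tolist(),(-R.T@s["tvec"]).round(1),R.round(3).tolist())
E
```

```text
pics
8.0 0.0 [-2.80932567e-04  1.22105939e-01  9.92516703e-01 -8.09085082e-04] 88.11856097065457
top [[472.4131341939706, 0.0, 321.9610350350991], [0.0, 472.4131341939706, 227.75682940452742], [0.0, 0.0, 1.0]] [ 440.2  -44.1 1064.2] [[0.023, -0.999, -0.026], [-0.994, -0.021, -0.109], [0.108, 0.028, -0.994]]
scene [[500.1744720093725, 0.0, 317.18188973655424], [0.0, 500.1744720093725, 245.6014670633763], [0.0, 0.0, 1.0]] [1258.7 -342.4  682.9] [[0.374, 0.927, 0.015], [0.594, -0.227, -0.772], [-0.712, 0.298, -0.636]]
```

View pics/top0.png

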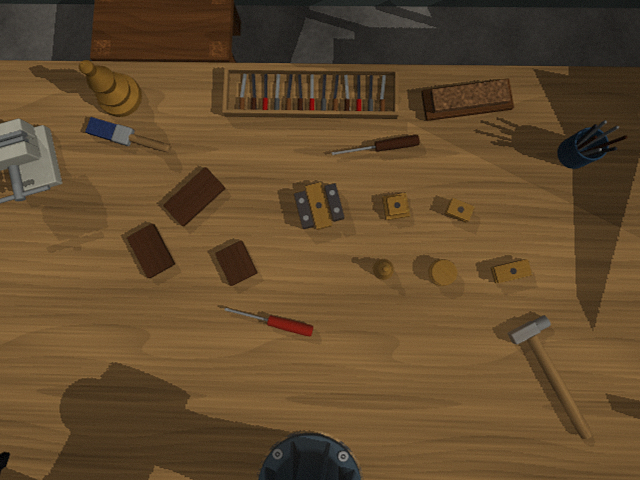

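View pics/scene0.png

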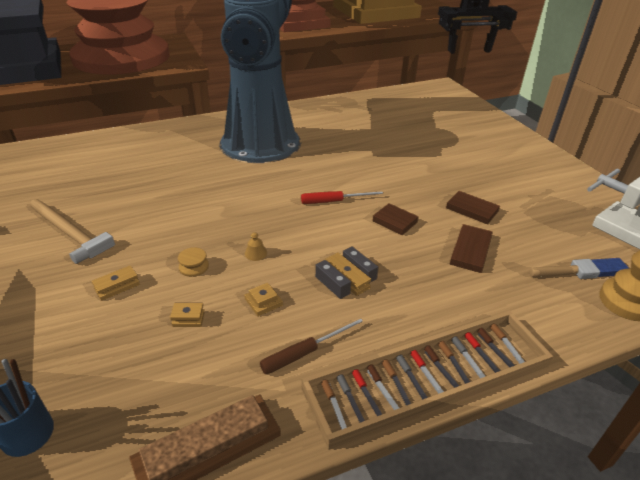

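The top view shows the boards at about long (193,196), mid (149,249) and short (236,262). The long base sits between the blocks at (319,205), with the short base at (459,209) and the mid base at (512,271). The square is at (397,206), the lotus at (442,271) and the bell at (384,268). I'll enlarge crops next.

```bash
python3 - <<'E'
import cv2,numpy as np
im=cv2.imread("pics/top0.png")
def crop(n,x0,y0,w,h,k):
    c=cv2.resize(im[y0:y0+h,x0:x0+w],None,fx=k,fy=k,interpolation=cv2.INTER_CUBIC)
    c=cv2.convertScaleAbs(c,alpha=1.5,beta=15)
    for x in range(-(-x0//10)*10,x0+w,10):
        cv2.line(c,((x-x0)*k,0),((x-x0)*k,6),(255,255,255),1)
        if x%20==0: cv2.putText(c,str(x),((x-x0)*k-10,18),0,.4,(255,255,255),1)
    for y in range(-(-y0//10)*10,y0+h,10):
        cv2.line(c,(0,(y-y0)*k),(6,(y-y0)*k),(255,255,255),1)
        if y%20==0: cv2.putText(c,str(y),(8,(y-y0)*k+4),0,.4,(255,255,255),1)
    cv2.imwrite(f"pics/{n}.png",c)
crop("cb",115,160,150,130,5)   # boards: px/5
crop("cm",430,190,110,100,6)
crop("cl",285,170,70,70,8)
E
```

```text
(no output)
```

View pics/cb.png

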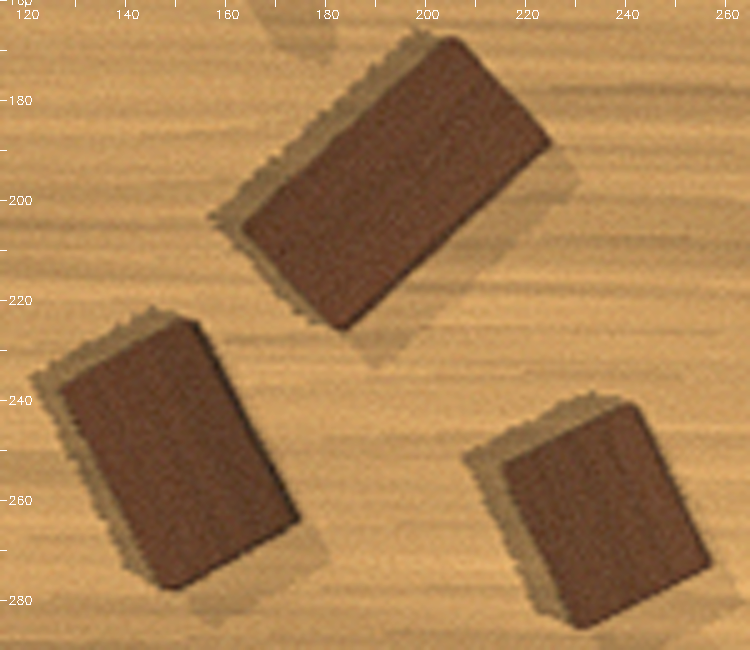

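View pics/cm.png

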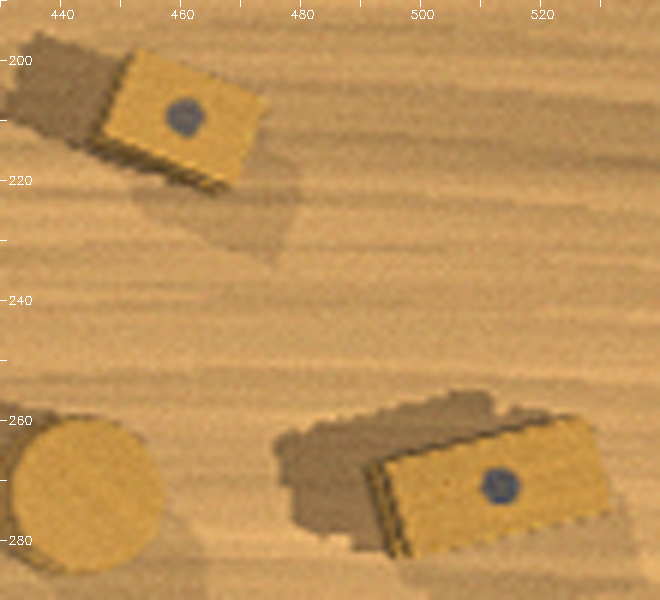

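View pics/cl.png

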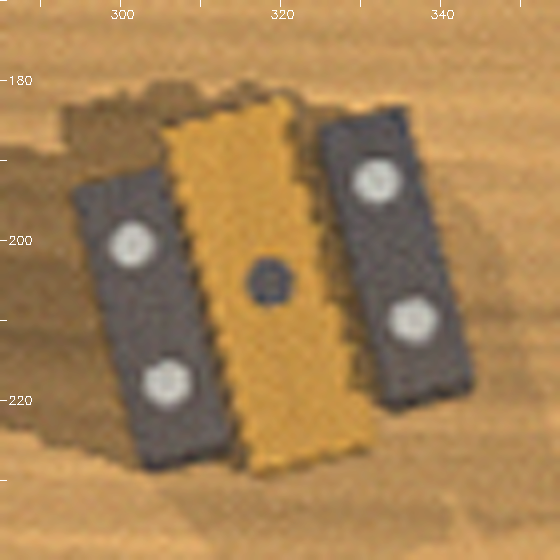

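The corners of all three boards, all three bases and the blocks are legible in the crops. I'll back-project them at their known heights and compare the edge lengths with the given sizes.

```bash
cat > h.py <<'E'
import numpy as np,cv2
def topix(s,uv,z):
    """pixels -> world points at height z"""
    R=cv2.Rodrigues(np.array(s["rvec"]))[0];c=-R.T@np.ravel(s["tvec"])
    n=cv2.undistortPoints(np.array(uv,float).reshape(-1,1,2),s["camera_matrix"],None).reshape(-1,2)
    d=np.c_[n,np.ones(len(n))]@R
    return (c+d*((z-c[2])/d[:,2])[:,None])[:,:2]
def rect(P):
    """centre, yaw of the long axis, sides"""
    c=P.mean(0);e=[P[1]-P[0]+P[2]-P[3],P[2]-P[1]+P[3]-P[0]];L=[np.linalg.norm(v)/2 for v in e]
    v=e[int(np.argmax(L))];return c,np.arctan(v[1]/v[0]),L
E
python3 - <<'E'
from plant import bot
from h import *
s=bot.snapshot("top")
D=dict(
board_long=(115,160,5,18,[(455,38),(551,143),(343,330),(242,228)]),
board_mid=(115,160,5,18,[(195,322),(300,518),(173,590),(62,388)]),
board_short=(115,160,5,18,[(635,404),(711,562),(585,629),(503,463)]),
base_short=(430,190,6,26,[(137,48),(267,97),(230,187),(102,136)]),
base_mid=(430,190,6,26,[(582,416),(612,508),(410,558),(387,465)]),
base_long=(285,170,8,26,[(165,128),(290,97),(375,443),(258,473)]),
blocks=(285,170,8,34,[(73,188),(405,105),(472,390),(150,468)]),
lotus=(430,190,6,30,[(88,415),(165,495),(88,575),(11,495)]))
for n,(x,y,k,z,p) in D.items():
    c,a,L=rect(topix(s,(np.array(p)+.5)/k-.5+[x,y],z));print(n,c.round(1),round(a,3),np.round(L,1))
print("square,bell",topix(s,[(398,206)],26),topix(s,[(385,268)],45), "dots short/mid/long",topix(s,[(460.3,209),(513,270.7),(318.5,204.8)],26))
E
```

```text
board_long [619.3 275.9] -0.803 [ 66.4 126.9]
board_mid [495.3 366.6] 0.554 [103.4  65.2]
board_short [472.7 173.9] 0.496 [80.7 63.5]
base_short [ 601.  -318.8] 1.211 [50.1 35.9]
base_mid [ 468.2 -430.2] -1.305 [34.2 73.9]
base_long [603.7  -6.1] 0.273 [ 34.7 100.3]
blocks [601.7  -7.2] -1.307 [92.9 81.3]
lotus [ 461.7 -282.2] -0.756 [39.3 40.4]
square,bell [[ 605.14012394 -182.07788246]] [[ 467.1954183  -152.59991641]] dots short/mid/long [[ 601.11061    -318.90419296]
 [ 468.17454847 -431.16959547]
 [ 604.41749686   -5.98340502]]
```

The sizes agree to about 2 mm (lotus was only a position check). I'll pick the short base first and place it on its board.

```bash
cat >> h.py <<'E'
from plant import bot
GZ,UP=12,110
def quat(a,p):
    """tool down, closing line square to yaw a; half turn with the least last-joint travel"""
    qs=[np.array([0,np.cos(b/2),np.sin(b/2),0]) for b in (a,a+np.pi)]
    sol=[(abs(j[5]),i) for i,q in enumerate(qs) if (j:=bot.solve_ik(p,q)) is not None]
    return qs[min(sol)[1]]
def pick(c,a,opening=75):
    p=[*c,UP];bot.goto(p,quat(a,p));bot.command_gripper(opening,40)
    bot.servo_line([*c,45],150);bot.servo_line([*c,GZ],60)
    bot.command_gripper(20,40);print("width",bot.read_gripper_width(),"grip",bot.read_grip_force(),"F",np.round(bot.read_force(),1))
    bot.servo_line([*c,UP],100)
    print("lifted",bot.read_gripper_width(),np.round(bot.read_force(),1))
def place(c,a):
    p=[*c,UP];bot.goto(p,quat(a,p))
    bot.servo_line([*c,GZ+26],120);bot.servo_line([*c,GZ+18.5],15)
    print("down",np.round(bot.read_force(),1))
    bot.command_gripper(52);bot.servo_line([*c,UP],100);print("t",bot.read_time())
E
python3 - <<'E'
from h import *
pick((601,-318.9),1.211)
place((472.7,173.9),0.496)
E
```

```text
width 35.46858503386717 grip 39.99979253858328 F [ 0.1 -0.   0.7]
lifted 35.65882901376372 [ 0.3 -0.5 -1.9]
down [-0.1 -0.  -1.7]
t 11.75
```

```bash
python3 - <<'E'
from h import *
pick((468.2,-430.6),-1.305)
place((495.3,366.6),0.554)
# nudge the long base out towards the robot
th=.27;u=np.array([np.cos(th),np.sin(th)]);o=np.array([602.7,-6.6])
P=lambda s,z:[*(o+s*u),z]
bot.command_gripper(0,20)
p=P(85,UP);bot.goto(p,quat(th+np.pi/2,p));print("closed",bot.read_gripper_width())
bot.servo_line(P(85,14),120);bot.servo_line(P(55,14),50);print(np.round(bot.read_force(),1))
bot.servo_line(P(4.5,14),40);print(np.round(bot.read_force(),1))
bot.servo_line(P(12,14),50);bot.servo_line(P(12,150),150)
p=[350,200,UP+90];bot.goto(p,quat(0,p));print(bot.read_time())
s=bot.snapshot("top");im=s["image"][:,:,::-1]
cv2.imwrite("pics/t1.png",cv2.resize(im[150:300,110:370],None,fx=3,fy=3,interpolation=cv2.INTER_CUBIC))
E
```

```text
width 35.63644018394913 grip 39.99988406896591 F [2.3 0.7 1.5]
lifted 35.62790862475464 [ 0.2  0.  -5.1]
down [-0.   0.2 -3.9]
t 23.1167
closed 0.5558412600184387
[ 1.4 -0.4  0.1]
[-0.2 -0.3  0.7]
31.3583
```

View pics/t1.png

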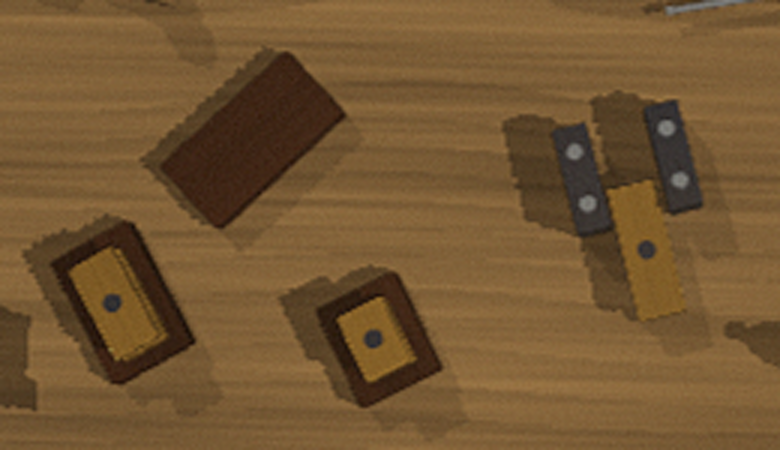

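The short and mid bases stand on their boards (dots at crop (112,302) and (373,338)). The long base is now mostly out of the passage, with its dot at crop (647,249). I'll check these numerically, then pick it.

```bash
python3 - <<'E'
from h import *
s=bot.snapshot("top");f=lambda p:(np.array(p)+.5)/3-.5+[110,150]
print("mid,short",topix(s,f([(112.5,302.5),(373,338.5)]),44).round(1))
r=rect(topix(s,f([(608,190),(656,181),(685,312),(638,321)]),26));d=topix(s,f([(647,249.5)]),26)[0]
print(r,d)
u=np.array([np.cos(.27),np.sin(.27)]);along=(d-[602.7,-6.6])@u;print("along",along)
if -75<along<-52 and abs(r[1]-.27)<.1:
    bot.command_gripper(88,40)
    pick(d,r[1],88);place((619.3,275.9),-.803)
    p=[350,-100,200];bot.goto(p,quat(0,p));print(bot.read_time())
    im=bot.snapshot("top")["image"][:,:,::-1]
    cv2.imwrite("pics/t2.png",cv2.resize(im[155:295,115:275],None,fx=4,fy=4,interpolation=cv2.INTER_CUBIC))
    cv2.imwrite("pics/s2.png",bot.snapshot("scene")["image"][:,:,::-1])
E
```

```text
mid,short [[493.5 365. ]
 [471.7 173.4]]
(array([541.25721436, -22.37236262]), np.float64(0.24311744307105204), [np.float64(35.58809799504591), np.float64(99.32071073970558)]) [542.11400487 -22.59631493]
along -62.65773889184531
width 35.99647183028779 grip 39.87341344356537 F [0.2 0.9 0.7]
lifted 35.58156862476497 [-0.4 -0.  -6.4]
down [-0.2  0.2 -5.1]
t 42.5333
44.25
```

View pics/t2.png

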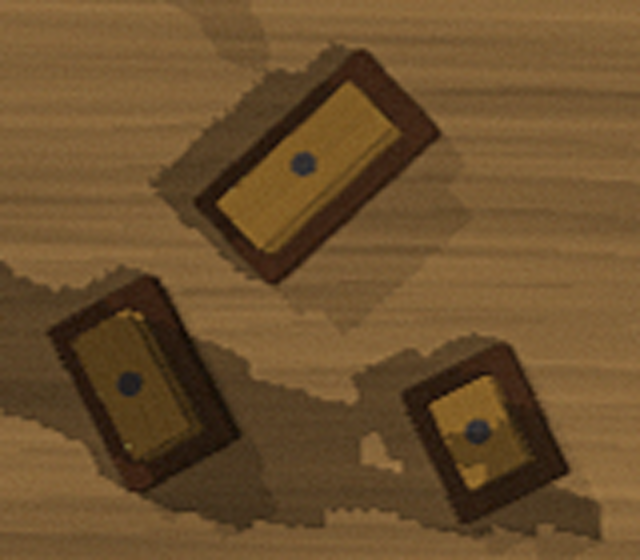

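View pics/s2.png

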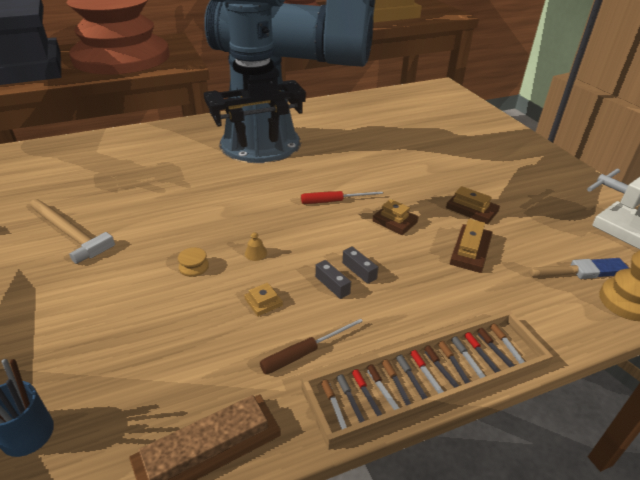

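All three bases stand upright on their boards, and the lotus, bell and square are where they started. The long base's dot is at crop (303,163). I'll check it and hand in if it is within tolerance.

```bash
python3 - <<'E'
from h import *
s=bot.snapshot("top");f=lambda p:(np.array(p)+.5)/4-.5+[115,155]
c=topix(s,f([(303,163),(129,383.5),(478,431.5)]),44)
e=np.linalg.norm(c-[[619.3,275.9],[495.3,366.6],[472.7,173.9]],axis=1)
r=rect(topix(s,f([(357,83),(402,131),(268,252),(217,204)]),44))
print(c.round(1),e.round(1),r)
if e.max()<6 and abs(r[1]+.803)<.08: print(bot.finish_job())
E
```

```text
[[617.1 276.5]
 [493.5 365.6]
 [471.7 173.1]] [2.3 2.1 1.3] (array([614.79831662, 271.892144  ]), np.float64(-0.8100777911154486), [np.float64(38.461317345991475), np.float64(100.02407167662297)])
the job is handed in; nothing more can be done
None
```

The job is handed in at about 44 s of the 136 s allowed: all three bases stand upright on their own boards, measured within about 2.5 mm of centre by camera, and the lotus, square and bell look unmoved; no verdict was returned.

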